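# Nest the cleaner bottle and open its push-and-turn cap

### The arm

A 6-joint arm with a two-finger parallel gripper is mounted at the origin on a cart in front of the work surface, level with it; the furniture and walls round the work are solid. World frame = base frame: x ahead of the robot, y to its left, z up, the work surface at z = 0. Lengths are in mm, angles in rad, forces in N, time in s.
With the tool pointing down it reaches from about 350 to 775 mm from the base axis. Payload 7.3 kg.
Tool frame: the origin (TCP) lies between the finger pads; the fingertips stand 22 mm ahead of it and the grasp point (between the pads) lies 3 mm ahead of it; z points along the fingers, x is the direction in which the jaws open and shut, and the axes are right-handed (so a half turn about z gives the same grasp; the last joint's range is limited). The gripper opens to 92 mm and grips with 3 to 60 N. Pads are 19 mm wide; open, the fingers measure 130 mm over their backs; the gripper's body (75 mm by 190 mm) begins 47 mm behind the grasp point.
Start: joints at [-1.377, 0.342, 1.524, -0, 1.275, -0.146], TCP at [175.004, -494.991, 248.741] pointing down, gripper open.
Joint ranges: [-2.53, 2.53], [-0.77, 2.02], [0.04, 2.7], [-1, 4.14], [0.28, 2.66], [-3.11, 3.11]. Speed limits (rad/s): [2.57, 2.57, 3.14, 3.14, 3.14, 3.14].

### API

Orientations are given as [roll, pitch, yaw] about the fixed x, y, z axes, in that order (R = Rz(yaw) Ry(pitch) Rx(roll)).
In Python, from plant import * gives the robot as it stands. The module is installed in compiled form; this text tells all that it offers.
- The arm moves only by the shell command python3 -m handwheel 'ROWS' [OPENING]. ROWS is a JSON object of lists of equal length, an entry for each row: "translation": the shift along the world's x, y, z in units of 15 cm (1.0 is 15 cm), a list of three; "twist": the turn about the world's z in units of 90 degrees (1.0 is 90 degrees). In form: {"translation": [[tx, ty, tz], ...], "twist": [twist, ...]}. A call has exactly 8 rows; each row shifts and turns the pose as measured when the row begins; what a row does not reach is not made up. A row lasts 1/8 s, in which the tool goes at most 62.5 mm and 10.7 degrees, less where a joint would pass 70% of its speed; a pose out of reach is approached as far as the arm can. A call with a number of a shift or a turn outside -1 to 1 is refused whole. A call with a gripper value outside its range is refused whole. OPENING is the closure in counts, from 0 (fully open) to 255 (shut), set as the call begins (- or left out, the last holds). The fingers move at their own pace and stop on an object; the grip force is fixed at half the most. Time passes only in rows, so rows that do not move let the fingers close, or fill a call up. It gives the time, the measured TCP pose, the force and the opening at its end, in the units of the state.
- get_obs(): the state, without advancing time (a new reading comes with each control period).
- capture(name): name is "scene" or "top" or "wrist"; returns a dict with "img" (420x560x3 uint8, red, green, blue), "vertical_fov" (degrees; the focal length in pixels is half the picture's height over the tangent of half this angle, whatever the lens; pixels are square), "cx", "cy" (the principal point, pixels), "distortion" ([k1, k2, p1, p2, k3] as OpenCV has them; the pictures are not rectified), "world_from_camera" (4x4, takes a point from camera to world coordinates). Camera axes: x right, y up, looking along -z (the intrinsics and any distortion apply to the point x, -y, -z); pixel columns grow to the right and rows downward; lengths in mm; the calibration is good to about 2 mm. A picture is of the moment at which its call begins. There is no depth.
- close_job(): hands the job in, once; it reports no verdict.
Trained networks look in the newest picture that a camera, given by its name, has taken for a name from the list of things; names that differ only in an ending like _2 or _b are one class to them, and where a whole thing is asked for, a point or a joint stands for the part that bears it (a point fixed in the world has none). Each returns a list of dicts, best first, with "score" (0 to 1); they miss things now and then, are a little off and sometimes report something else, mostly with a low value. They report only what shows in the picture. A call takes as long as a camera call. They do not tell look-alikes from the thing itself.
- search_frame(camera, label): "position" ([x, y, z] in mm, in the coordinates of the camera as it stood for that picture, good to about 4 mm: the middle of the surface that is visible of it).
- spot_point(camera, label): "position" ([x, y, z] in mm, in the coordinates of the camera as it stood for that picture, good to about 4 mm: a listed point, or the origin of a listed thing).
The state is a dict: "time": time; "joint_positions": joint angles; "dq": joint speeds; "tau": joint torques, N m; "tool_pos": TCP position; "tcp_rot": TCP orientation; "contact_force": force on the tool from outside, world axes, zero at the start; "moment": the same for the moment, N m; "grip_width": finger opening in mm.
Only numpy, scipy, OpenCV 4.12 (cv2) and the standard library are available. Lean on these libraries where they do the work, as an engineer would, in place of code of your own. Each camera call takes 0.05 s, during which the arm holds its last target.

### The job

Stand the closed square cleaner bottle fully down in the square pocket of the wooden caddy, keeping it upright. Then press its safety cap down against the spring, twist it counter-clockwise until it comes free, lift it a good 5 cm straight up and finish while still holding it there, level above the open bottle, which stays in its pocket ready for topping up. Leave the lemon, garlic and timer where they are.

Things in the scene. Friction and masses are not known exactly. Their poses are not given: they have to be found in the camera images.
- bottle: the bottle: plain white plastic, square body 58 x 58 mm, 100 mm high, blank paper label, then a round neck 32 mm across; 144 mm tall with its cap on; 0.25 to 0.6 kg. Origin: centre of its underside, z up, x and y square to the flat sides. Best gripped across two flat sides just below the shoulder (84 mm up); stiff plastic, 35 N does no harm.
- cap: the push-and-turn cap, a separate part: ribbed grey round cap 56 mm across, 28 mm high, open below, 40 g. Origin: centre of its lower rim, z up. Closed, its origin is 116 mm above the bottle's underside, with a 16 mm gap to the shoulder below, and its x lies along the bottle's x. Three tabs inside sit under lugs on the neck: while up it can be neither pulled off nor turned.
- cap_spring (a joint): sprung seal in the neck that pushes the cap up, in m: 0 cap closed, 0.007 cap fully down (end of travel), -0.003 cap off. It needs 4 N to start, 10 N fully down. The cap must be down 4.5 mm or more while it is turned.
- mouth (a point): centre of the bottle's neck rim, 133 mm above its underside. The pressed cap turns about this axis, counter-clockwise seen from above: free after about 40 degrees, a stop at about 84, so turn it about 60 degrees, then lift straight up. Clockwise it is blocked.
- caddy: the caddy: light wooden block 100 (x) x 200 (y) x 38 (z) mm with a square and a round pocket from above and a low wire handle at each short end; it is fixed to the worktop. Origin: centre of its underside, z up, y along its length.
- square_pocket (a point): centre of the square pocket's floor, 45 mm from the caddy's centre along its +y. Pocket 62 x 62 mm, sides along the caddy's x and y, 30 mm deep, 3 mm chamfer; floor 8 mm above the worktop, mouth at 38 mm. The bottle fits any of four ways round with 2 mm to spare on each side.
- round_pocket (a point): centre of the floor of the round pocket, 64 mm across, 30 mm deep; the square bottle does not go in. It stays empty.
- lemon: bystander: yellow lemon, 78 x 55 x 56 mm.
- garlic_bulb: bystander: white garlic bulb, 60 x 60 x 59 mm.
- timer: bystander: round wind-up kitchen timer, 67 mm across, 56 mm high.
Mind the look-alikes: they are no part of the job. Leave any green, pink or turquoise look-alike of the bottle alone.

How it is judged (in metres and radians):
On the way, in this order (a step that is already met when the one before it is completed fails the run):
1. the closed bottle stands fully down in the square pocket, cap on and not pressed (horizontal distance between bottle and square_pocket below 0.006 m and z of bottle in the frame of square_pocket below 0.004 m and angle between bottle's own z axis and vertical below 0.06 rad and value of joint cap_spring below 0.0025 m and z of cap in the frame of bottle below 0.119 m and angle between the x axis of cap and the x axis of bottle, either way round below 0.4 rad), for 0.2 s.
2. the cap is pressed down against its spring (value of joint cap_spring above 0.004 m and z of cap in the frame of bottle below 0.1125 m), for 0.05 s.
3. the cap is twisted free (angle between the x axis of cap and the x axis of bottle, either way round above 0.58 rad and z of cap in the frame of bottle below 0.13 m), for 0.05 s.
At the end, for the whole second after the job is handed in: The fingers hold the cap still, its rim 150-300 mm above the bottle's underside, touching nothing else, within 30 mm of the mouth's axis, level within 0.3 rad; the bottle stands on the square pocket's floor (6 mm sideways, 4 mm high, 0.06 rad), not touched by the arm (z of cap in the frame of bottle between 0.15 and 0.3 m and horizontal distance between cap and mouth below 0.03 m and angle between cap's own z axis and vertical below 0.3 rad and contact force between the fingers and cap above 1 N and contact force between cap and bottle below 0.05 N and linear speed of cap below 0.03 m/s and horizontal distance between bottle and square_pocket below 0.006 m and z of bottle in the frame of square_pocket below 0.004 m and angle between bottle's own z axis and vertical below 0.06 rad and contact force between the arm and bottle below 0.5 N); the arm keeps its last pose, push and grip.
It fails at once if the bottle is tipped (angle between bottle's own z axis and vertical above 0.35 rad).
It fails at once if a bystander is moved more than 3 cm (distance of any of lemon, garlic_bulb, timer from where it was at the start of the episode above 0.03 m).
It also fails if it takes over 56 s, if anything falls off the work surface, if the arm or the gripper's body presses on something with over 40 N, if the wrist force passes 120 N, or if a joint passes its speed limit or range.

## Working session

There is one attempt and no reset: what is moved stays moved. The work goes in short steps, Python scripts to look and compute and a shell command to move; the robot and the scene stay as the last step left them, time stands still between calls to the robot, and variables do not carry over. Pictures are saved under pics/ and viewed, and the job is handed in when it is done.

```bash
mkdir -p pics
cat > h.py <<'E'
from plant import *
import numpy as np, cv2
def snap(n,f):
    c=capture(n); cv2.imwrite(f'pics/{f}.png',c['img'][:,:,::-1]); return c
def toW(c,p):
    return (np.array(c['world_from_camera'])@np.r_[p,1])[:3]
def proj(c,P):
    T=np.linalg.inv(np.array(c['world_from_camera'])); p=(T@np.r_[P,1])[:3]
    f=210/np.tan(np.radians(c['vertical_fov'])/2)
    K=np.array([[f,0,c['cx']],[0,f,c['cy']],[0,0,1.]])
    q,_=cv2.projectPoints(np.array([[p[0],-p[1],-p[2]]]),np.zeros(3),np.zeros(3),K,np.array(c['distortion'],float))
    return q.ravel()
def ray(c,uv,z):
    f=210/np.tan(np.radians(c['vertical_fov'])/2)
    K=np.array([[f,0,c['cx']],[0,f,c['cy']],[0,0,1.]])
    u=cv2.undistortPoints(np.array([[uv]],float),K,np.array(c['distortion'],float)).ravel()
    T=np.array(c['world_from_camera']); d=T[:3,:3]@np.array([u[0],-u[1],-1]); o=T[:3,3]
    return o+d*(z-o[2])/d[2]
E
python3 - <<'E'
from h import *
np.set_printoptions(precision=1,suppress=True)
print(get_obs())
for n in ["scene","top","wrist"]:
    c=snap(n,n+'0'); print(n,c['vertical_fov'],c['cx'],c['cy'],c['distortion'],c['world_from_camera'][:3,3])
    if n=="wrist": continue
    for l in ["bottle","cap","mouth","caddy","square_pocket","round_pocket","lemon","garlic_bulb","timer"]:
        for d in spot_point(n,l): 
            w=toW(c,d['position']); print(n,l,round(d['score'],2),w,proj(c,w))
E
```

```text
{'time': 0.0, 'joint_positions': array([-1.4,  0.3,  1.5, -0. ,  1.3, -0.1]), 'dq': array([-0., -0., -0.,  0.,  0., -0.]), 'tau': array([  0. , -43.1, -24.4,   0.1,   0.1,  -0. ]), 'tool_pos': array([ 174.9, -494.6,  248. ]), 'tcp_rot': array([-3.1,  0. , -1.2]), 'contact_force': array([-0.8, -0.2,  0.2]), 'moment': array([ 0., -0.,  0.]), 'grip_width': 91.38241310616452}
scene 50.02355695614634 282.2436929772158 204.14872742922722 [-0.1  0.   0.   0.   0. ] [172.5  95.2 874.1]
scene bottle 0.93 [506.5 406.    1.6] [183.6 232.8]
scene bottle 0.88 [417.3 214.1  -2. ] [256.7 296.2]
scene bottle 0.86 [355.9 117.4   2. ] [295.4 338.6]
scene bottle 0.67 [521.4 292.6   1.2] [235.8 240.1]
scene cap 0.96 [520.6 293.7 113.9] [230.  216.1]
scene mouth 0.89 [521.6 293.2 133.9] [229.4 210.8]
scene mouth 0.78 [500.9 404.1 132.1] [170.5 206.3]
scene mouth 0.62 [351.7 120.6 131.9] [295.2 324.1]
scene mouth 0.6 [412.3 215.4 132.7] [251.5 275.7]
scene caddy 0.6 [521.8   8.6  -3.9] [367.1 275.3]
scene square_pocket 0.74 [537.6  43.8   9.9] [353.  261.7]
scene round_pocket 0.77 [498.8 -34.1  11.1] [387
[... 435 characters left out ...]
25.3 295.2 114.4] [223.9 223.8]
top mouth 0.81 [501.3 406.9 130.2] [167.5 228.6]
top mouth 0.78 [412.8 211.6 130.4] [257.5 281.7]
top mouth 0.66 [352.4 116.8 131.4] [302.2 317.6]
top mouth 0.6 [521.1 291.8 130.3] [224.3 224.6]
top caddy 0.87 [517.    7.    1.2] [350.3 247.8]
top square_pocket 0.97 [539.7  45.3   5.5] [335.1 236.4]
top round_pocket 0.76 [502.  -34.5   6.9] [368.1 255.6]
top lemon 0.68 [712.4 368.8  -3.3] [209.6 155.6]
top garlic_bulb 0.65 [738.3 177.3  -0.6] [287.2 152.7]
top garlic_bulb 0.51 [523.3 296.4 114.3] [223.2 224.7]
top timer 0.85 [750.9  53.    0.6] [337.5 152.6]
wrist 68.54369862110448 272.79969321197 213.57180508779064 [-0.  0.  0.  0.  0.] [ 242.8 -472.8  385.4]
```

View pics/scene0.png

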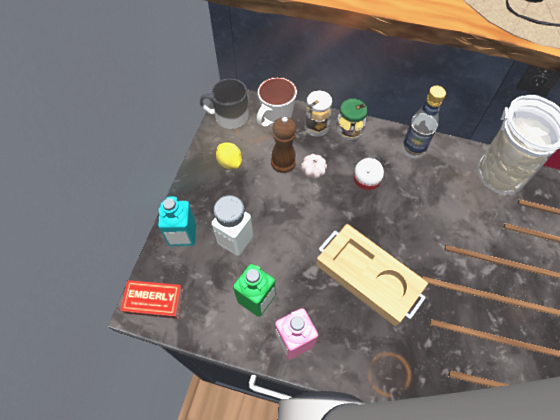

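View pics/top0.png

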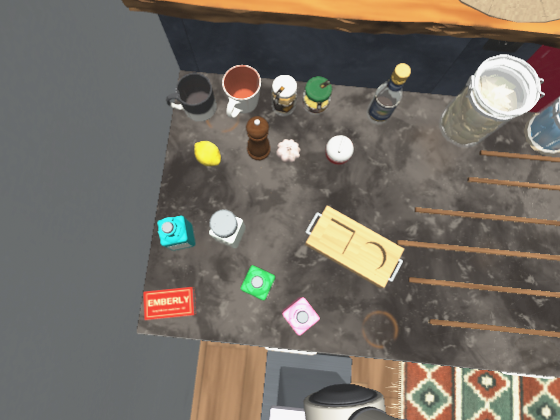

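Run:
```python
import cv2
a=cv2.imread('pics/top0.png');cv2.imwrite('pics/t0b.png',cv2.resize(a[170:310,140:310],None,fx=4,fy=4,interpolation=cv2.INTER_CUBIC))
cv2.imwrite('pics/t0c.png',cv2.resize(a[190:310,290:430],None,fx=5,fy=5,interpolation=cv2.INTER_CUBIC))
```

```text
(no output)
```

View pics/t0b.png

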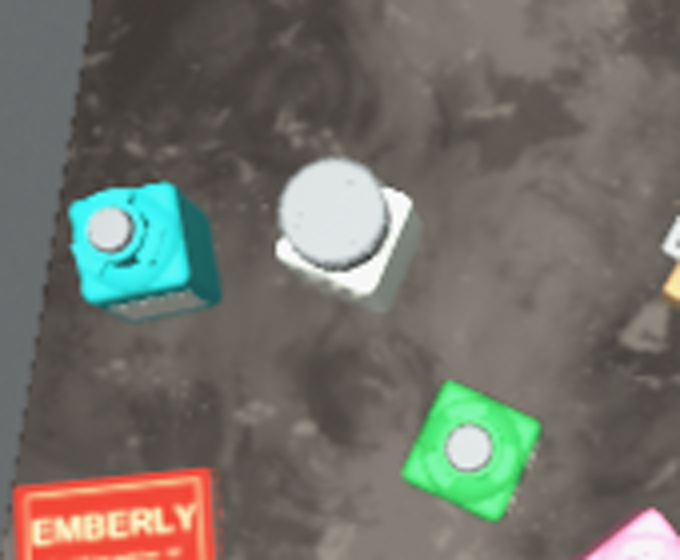

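View pics/t0c.png

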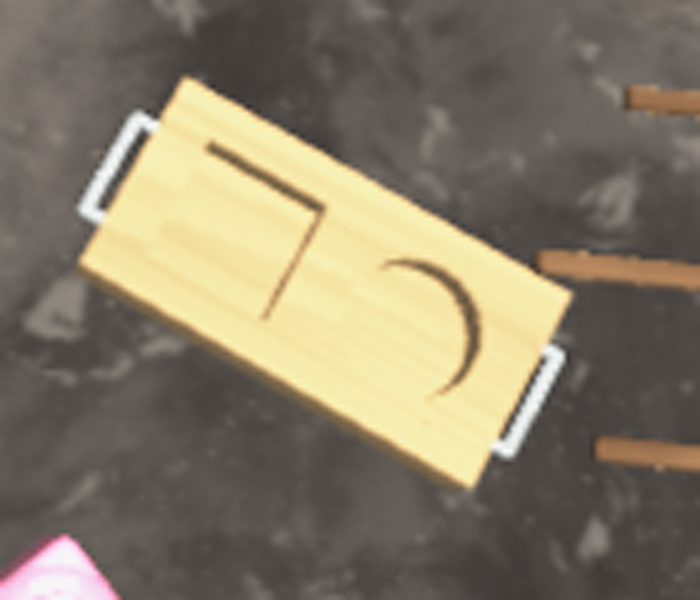

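The scene picture shows the plain white bottle with its ribbed grey cap at about px (232,225), with turquoise, green and pink look-alikes near it. The top picture shows the caddy at (350,247), with its square pocket at (335,236). Next I compute both yaws from the corners.

Run:
```python
from h import *
np.set_printoptions(precision=1,suppress=True)
c=capture("top")
q=[(185,75),(573,293),(472,490),(78,265)]
P=np.array([ray(c,(290+u/5-.4,190+v/5-.4),38) for u,v in q]); print(P,P.mean(0))
for i in range(4):
    d=P[(i+1)%4]-P[i]; print(np.hypot(*d[:2]),np.degrees(np.arctan2(d[1],d[0])))
# square pocket
C=P.mean(0)[:2]; d=(P[0]+P[3]-P[1]-P[2])[:2]; d/=np.hypot(*d); print('pocket',C+45*d,d,np.degrees(np.arctan2(d[1],d[0])))
q=[(413,190),(378,300),(275,247)]
B=np.array([ray(c,(140+u/4-.4,170+v/4-.4),100) for u,v in q]); print(B)
for i in range(2):
    d=B[i+1]-B[i]; print(np.hypot(*d[:2]),np.degrees(np.arctan2(d[1],d[0])))
print((B[0]+B[2])/2)
print('cap', ray(c,(140+334/4-.4,170+212/4-.4),144))
o=get_obs();print(o['tcp_rot'])
for l in ["bottle","cap","mouth","square_pocket"]:
  for d in spot_point("top",l): print(l,round(d['score'],2),toW(c,d['position']))
```

```text
[[ 606.8   74.7   38. ]
 [ 523.1 -108.1   38. ]
 [ 430.6  -66.2   38. ]
 [ 513.5  116.7   38. ]] [518.5   4.3  38. ]
201.04280406143823 -114.58125073618157
101.59352142242221 155.63117460351953
200.82295451997845 65.62809503647398
102.32832951422051 -24.246500431943012
pocket [537.1  45.2] [0.4 0.9] 65.52336488646756
[[546.3 258.6 100. ]
 [485.6 270.2 100. ]
 [508.3 328.  100. ]]
61.75602795571963 169.20334731429287
62.119824121777 68.6250739197272
[527.3 293.3 100. ]
cap [522.7 292.9 144. ]
[-3.1 -0.  -1.2]
bottle 0.95 [503.6 412.9   1.5]
bottle 0.82 [525.  295.3   0.1]
bottle 0.66 [352.9 120.9  -0.5]
bottle 0.65 [412.3 211.8  -0.8]
cap 0.76 [523.4 299.9 112.6]
mouth 0.91 [352.8 117.  129.3]
mouth 0.78 [411.5 211.  131.8]
mouth 0.76 [501.8 406.7 133.6]
mouth 0.7 [500.7 -35.3   7.9]
mouth 0.69 [517.9 290.9 132.1]
square_pocket 0.96 [539.5  44.    7.4]
```

```bash
python3 -m handwheel '{"translation":[[0.25,0.3,0],[0.25,0.3,0],[0.25,0.3,0],[0.25,0.3,0],[0.25,0.3,0],[0.25,0.3,0],[0.25,0.3,0],[0.25,0.3,0]],"twist":[0.04,0.04,0.04,0.04,0.04,0.04,0.04,0.04]}' 0
```

```text
time: 2.3
tool_pos: [480.5, -126.8, 249.5]
tcp_rot: [-3.141, -0.006, -0.721]
contact_force: [0.3, -0.8, -1.1]
grip_width: 92.0
```

```bash
python3 -m handwheel '{"translation":[[0.1,0.34,0],[0.1,0.34,0],[0.1,0.34,0],[0.1,0.34,0],[0,0.34,0],[0,0.34,0],[0,0.34,0],[0,0,0]],"twist":[0.04,0.04,0.04,0.04,0.04,0.04,0.04,0]}' 0; python3 -c "
from h import *
print(get_obs()['tcp_rot'],get_obs()['tool_pos'],get_obs()['joint_positions'],get_obs()['contact_force'])"
```

```text
time: 3.3
tool_pos: [543.3, 246.0, 248.8]
tcp_rot: [-3.14, -0.008, -0.261]
contact_force: [-0.1, -0.1, 0.2]
grip_width: 91.7
[-3.1398764  -0.00760254 -0.2607039 ] [543.29656291 246.00756958 248.7805673 ] [ 0.29801785  0.47048379  1.32317029 -0.00264459  1.34058309  0.55930922] [-0.1122123  -0.07784291  0.24110418]
```

Run:
```python
from h import *
np.set_printoptions(precision=1,suppress=True)
print(get_obs()['tool_pos'],get_obs()['tcp_rot'])
for n in ["wrist"]:
    c=snap(n,n+'1'); print(c['world_from_camera'])
    for l in ["bottle","cap","mouth"]:
        for d in spot_point(n,l): 
            w=toW(c,d['position']); print(n,l,round(d['score'],2),w,proj(c,w))
snap('scene','scene1')
```

```text
[543.3 246.  248.8] [-3.1 -0.  -0.3]
[[  1.    0.3   0.1 561.5]
 [ -0.3   0.9   0.3 313.1]
 [  0.   -0.3   1.  385.5]
 [  0.    0.    0.    1. ]]
wrist bottle 0.8 [410.4 211.   -0.5] [180.4 237.3]
wrist bottle 0.65 [355.5 116.6   2.2] [165.8 308.3]
wrist bottle 0.62 [505.8 405.6  -0.5] [202.8  62.9]
wrist cap 0.79 [523.  292.4 115.6] [233.8 165.2]
wrist cap 0.53 [710.8 367.7  -1.4] [383.1  48.6]
wrist mouth 0.76 [507.3 402.4 130.5] [169.1  30.4]
```

View pics/wrist1.png

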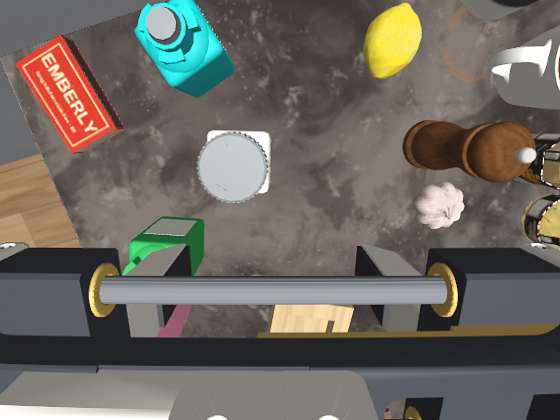

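Run:
```python
import cv2
a=cv2.imread('pics/scene0.png');cv2.imwrite('pics/s0b.png',cv2.resize(a[180:270,190:280],None,fx=6,fy=6,interpolation=cv2.INTER_CUBIC))
```

```text
(no output)
```

View pics/s0b.png

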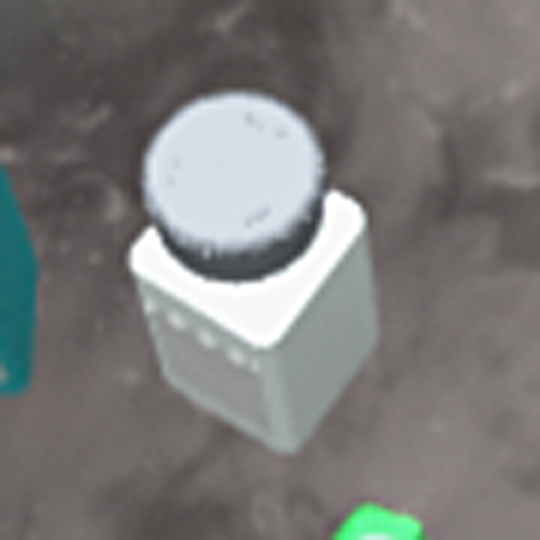

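The wrist picture shows the cap at (233,166). The white shoulder shows behind it, almost square to the image. I zoom in to get the yaw.

Run:
```python
import cv2
a=cv2.imread('pics/wrist1.png');cv2.imwrite('pics/w1b.png',cv2.resize(a[115:215,185:285],None,fx=6,fy=6,interpolation=cv2.INTER_CUBIC))
```

```text
(no output)
```

View pics/w1b.png

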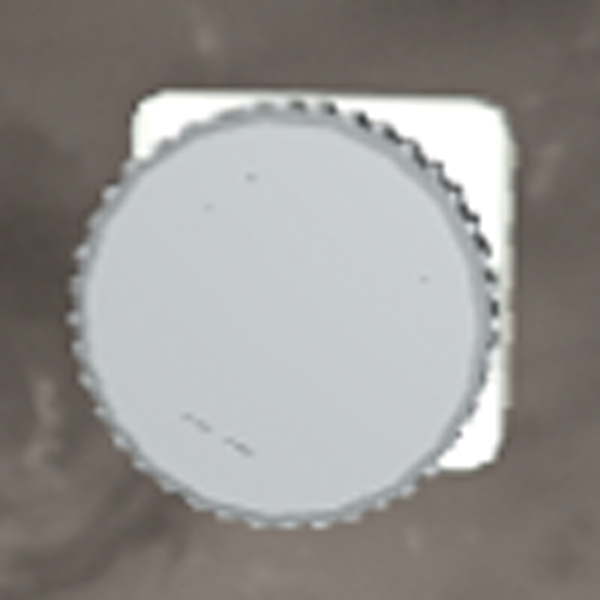

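Run:
```python
from h import *
np.set_printoptions(precision=1,suppress=True)
c=capture('wrist')
g=lambda u,v,z: ray(c,(185+(u+.5)/6-.5,115+(v+.5)/6-.5),z)
for a,b in [((160,91),(480,97)),((511,150),(499,430))]:
    A=g(*a,99);B=g(*b,99);d=B-A;print(A,B,np.degrees(np.arctan2(d[1],d[0])))
tl=g(136,91,99);tr=g(508,97,99);br=g(500,468,99)
print(tl,tr,br,(tl+br)/2,np.hypot(*(tl-tr)[:2]),np.hypot(*(br-tr)[:2]))
print('cap',g(285,316,144)); o=get_obs(); print(o['tool_pos'],o['tcp_rot'],o['time'])
```

```text
[511.7 322.3  99. ] [557.7 308.7  99. ] -16.50541899779544
[560.1 300.   99. ] [546.9 259.1  99. ] -108.01322148112597
[508.2 323.3  99. ] [561.8 307.6  99. ] [545.4 253.2  99. ] [526.8 288.3  99. ] 55.81693490640048 56.765256359554776
cap [526.5 288.8 144. ]
[544.3 241.3 249.3] [-3.1 -0.  -0.3] 3.6
```

```bash
python3 -m handwheel '{"translation":[[0,0.2,0],[-0.12,0.1,0],[0,0,0],[0,0,0],[0,0,0],[0,0,0],[0,0,0],[0,0,0]],"twist":[-0.02,0,0,0,0,0,0,0]}' 0
python3 - <<'E'
from h import *
np.set_printoptions(precision=1,suppress=True)
c=snap('wrist','wrist2')
for i in range(6):
    o=get_obs(); print(o['time'],o['tool_pos'],np.degrees(o['tcp_rot']));
    for n in ['cap','mouth']:
      for d in spot_point('wrist',n)[:2]: print(n,round(d['score'],2),toW(c,d['position']))
    if i==2: capture('wrist')
E
```

```text
time: 4.6
tool_pos: [526.5, 281.6, 250.1]
tcp_rot: [3.141, -0.009, -0.306]
contact_force: [-0.3, -0.0, -0.3]
grip_width: 91.8
4.65 [526.5 281.6 250.1] [180.   -0.5 -17.5]
cap 0.64 [522.5 292.5 116.6]
mouth 0.8 [414.8 211.6 133.9]
mouth 0.63 [508.3 404.5 132.7]
4.75 [526.4 281.7 250.1] [180.   -0.5 -17.5]
cap 0.64 [522.5 292.5 116.6]
mouth 0.8 [414.8 211.6 133.9]
mouth 0.63 [508.3 404.5 132.7]
4.85 [526.4 281.8 250.1] [180.   -0.5 -17.5]
cap 0.64 [522.5 292.5 116.6]
mouth 0.8 [414.8 211.6 133.9]
mouth 0.63 [508.3 404.5 132.7]
5.0 [526.3 281.7 250.1] [180.   -0.5 -17.5]
cap 0.68 [523.2 290.9 115.7]
mouth 0.7 [506.4 400.6 131.6]
mouth 0.67 [413.1 210.9 133.8]
5.1 [526.3 281.8 250.2] [180.   -0.5 -17.5]
cap 0.68 [523.2 290.9 115.7]
mouth 0.7 [506.4 400.6 131.6]
mouth 0.67 [413.1 210.9 133.8]
5.2 [526.4 281.7 250.1] [180.   -0.5 -17.5]
cap 0.68 [523.2 290.9 115.7]
mouth 0.7 [506.4 400.6 131.6]
mouth 0.67 [413.1 210.9 133.8]
```

View pics/wrist2.png

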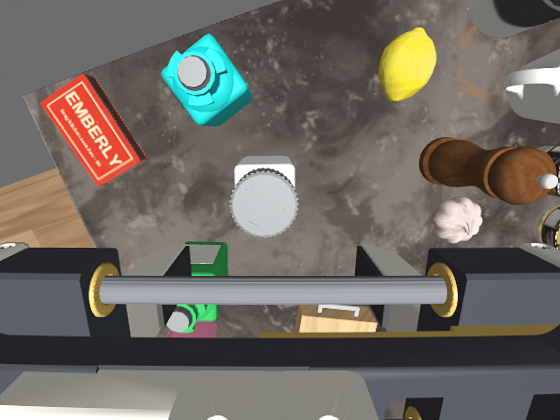

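```bash
python3 -m handwheel '{"translation":[[-0.02,0.065,0],[0,0,-0.15],[0,0,-0.15],[0,0,-0.15],[0,0,-0.1],[0,0,0],[0,0,0],[0,0,0]],"twist":[0,0,0,0,0,0,0,0]}' 0
python3 - <<'E'
from h import *
np.set_printoptions(precision=1,suppress=True)
c=snap('wrist','wrist3')
o=get_obs(); print(o['time'],o['tool_pos'],np.degrees(o['tcp_rot']));
for d in spot_point('wrist','cap')[:2]: print(round(d['score'],2),toW(c,d['position']))
E
```

```text
time: 6.3
tool_pos: [523.3, 295.6, 167.7]
tcp_rot: [-3.138, -0.013, -0.305]
contact_force: [-0.2, 0.0, -0.2]
grip_width: 91.9
6.35 [523.4 295.6 167.9] [-179.8   -0.7  -17.5]
0.76 [523.2 289.9 117.5]
```

View pics/wrist3.png

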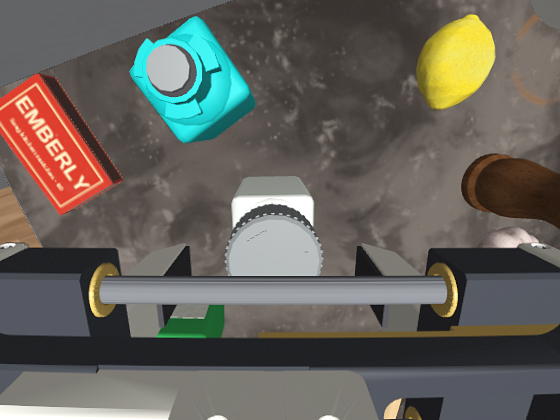

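```bash
python3 -m handwheel '{"translation":[[0,-0.035,0],[0,0,-0.1],[0,0,-0.1],[0,0,-0.1],[0,0,-0.1],[0,0,0],[0,0,0],[0,0,0]],"twist":[0,0,0,0,0,0,0,0]}' 0
```

```text
time: 7.4
tool_pos: [522.9, 289.6, 102.9]
tcp_rot: [-3.138, -0.012, -0.305]
contact_force: [0.0, 0.5, 0.1]
grip_width: 91.8
```

```bash
python3 -m handwheel '{"translation":[[0,0,0],[0,0,0],[0,0,0],[0,0,0],[0,0,0],[0,0,0],[0,0,0],[0,0,0]],"twist":[0,0,0,0,0,0,0,0]}' 255
python3 - <<'E'
from h import *
np.set_printoptions(precision=1,suppress=True)
c=snap('wrist','wrist4')
E
```

```text
time: 8.4
tool_pos: [523.2, 290.0, 104.2]
tcp_rot: [-3.137, -0.013, -0.305]
contact_force: [-0.1, 0.3, -0.0]
grip_width: 57.7
```

View pics/wrist4.png

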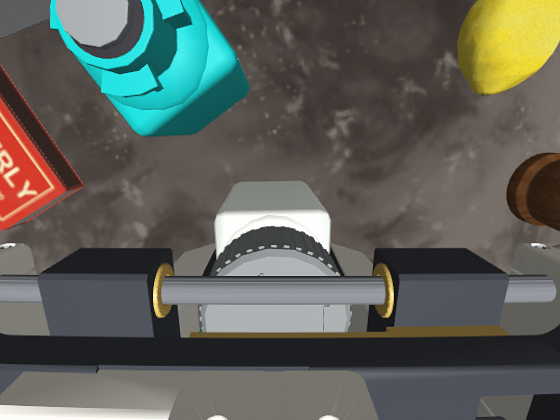

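Gripped: the opening reads 57.7 mm. Next I lift it and carry it over.

```bash
python3 -m handwheel '{"translation":[[0,0,0.1],[0,0,0.2],[0,0,0.2],[0.02,-0.15,0.05],[0.02,-0.25,0],[0.02,-0.25,0],[0.02,-0.25,0],[0,-0.2,0]],"twist":[0,0,0,-0.02,-0.02,-0.02,-0.02,0]}' 255
```

```text
time: 9.45
tool_pos: [532.5, 121.4, 191.0]
tcp_rot: [-3.14, -0.009, -0.43]
contact_force: [-0.0, 0.8, -5.1]
grip_width: 58.0
```

```bash
python3 -m handwheel '{"translation":[[0,-0.2,0],[0,-0.1,0],[0,0,0],[0,0,0],[0,0,0],[0,0,0],[0,0,0],[0,0,0]],"twist":[0,0,0,0,0,0,0,0]}' 255
```

```text
time: 10.45
tool_pos: [531.7, 76.7, 192.0]
tcp_rot: [-3.14, -0.008, -0.43]
contact_force: [0.9, 0.1, -6.0]
grip_width: 58.1
```

Run:
```python
import cv2
a=cv2.imread('pics/scene0.png');cv2.imwrite('pics/s0c.png',cv2.resize(a[215:330,305:440],None,fx=5,fy=5,interpolation=cv2.INTER_CUBIC))
```

```text
(no output)
```

View pics/s0c.png

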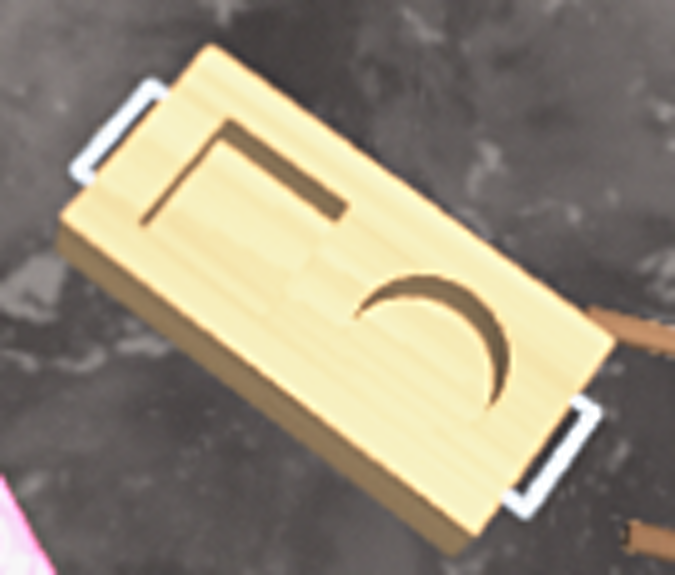

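Run:
```python
from h import *
np.set_printoptions(precision=1,suppress=True)
c=snap("scene",'scene2')
def do(c,q,o,s=5):
    P=np.array([ray(c,(o[0]+(u+.5)/s-.5,o[1]+(v+.5)/s-.5),38) for u,v in q])
    L=[np.hypot(*(P[(i+1)%4]-P[i])[:2]) for i in range(4)]
    C=P.mean(0)[:2]; d=(P[0]+P[3]-P[1]-P[2])[:2]; d/=np.hypot(*d); e=(P[0]+P[1]-P[2]-P[3])[:2]
    print(L,C,'pocket',C+45*d,np.degrees(np.arctan2(d[1],d[0])),np.degrees(np.arctan2(e[1],e[0])))
do(c,[(210,43),(615,342),(474,538),(60,216)],(305,215))
for n in ['square_pocket','mouth','cap','bottle']:
  for d in spot_point('scene',n)[:5]: print(n,round(d['score'],2),toW(c,d['position']))
c=snap("top",'top2')
do(c,[(185,75),(573,293),(472,490),(78,265)],(290,190))
for n in ['square_pocket','mouth','cap','bottle']:
  for d in spot_point('top',n)[:5]: print(n,round(d['score'],2),toW(c,d['position']))
o=get_obs(); print(o['tool_pos'],o['tcp_rot'])
```

```text
[np.float64(200.88848346546456), np.float64(100.6678529019876), np.float64(200.74860725975248), np.float64(100.74758605143947)] [517.6   5.4] pocket [536.6  46.2] 65.01189053379733 -24.52839462444889
[np.float64(201.04280406143806), np.float64(101.59352142242214), np.float64(200.82295451997857), np.float64(102.32832951422057)] [518.5   4.3] pocket [537.1  45.2] 65.52336488646756 -24.30744252241092
mouth 0.93 [409.6 208.7 131.6]
mouth 0.78 [504.6 408.  133.1]
mouth 0.58 [351.5 116.  130.3]
bottle 0.86 [353.9 120.8  -2.3]
bottle 0.71 [503.6 406.    1.6]
bottle 0.57 [414.6 210.4  -0.4]
[531.8  76.4 192.1] [-3.1 -0.  -0.4]
```

View pics/scene2.png

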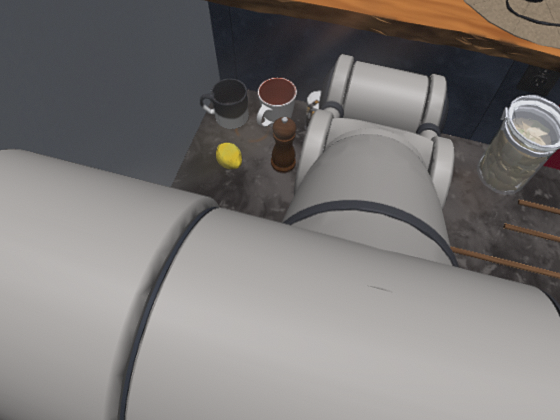

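View pics/top2.png

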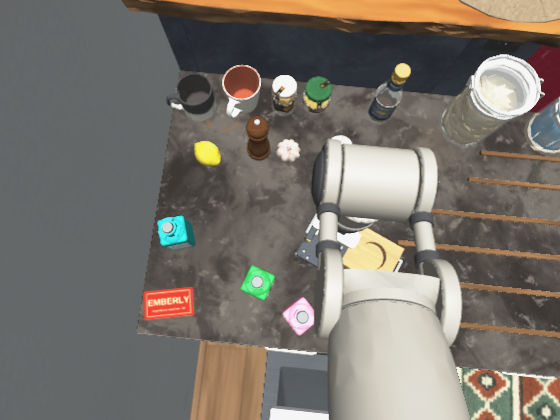

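```bash
python3 -m handwheel '{"translation":[[0.02,-0.1,0],[0.01,-0.08,0],[0,-0.01,0],[0,0,0],[0,0,-0.1],[0,0,-0.1],[0,0,0],[0,0,0]],"twist":[0,0,0,0,0,0,0,0]}' 255; python3 -c "
from h import *
print(get_obs()['tool_pos'],get_obs()['joint_positions'])"
```

```text
time: 11.95
tool_pos: [536.0, 45.8, 159.3]
tcp_rot: [-3.14, -0.006, -0.431]
contact_force: [0.2, 0.1, -5.2]
grip_width: 57.9
[535.99882082  45.79869766 159.31840551] [-5.67570991e-02  4.49939478e-01  1.62256014e+00 -1.04245695e-03
  1.06257931e+00  3.74294029e-01]
```

Run:
```python
from h import *
np.set_printoptions(precision=1,suppress=True)
c=snap("wrist",'wrist5')
for n in ['square_pocket','mouth','cap','bottle']:
  for d in spot_point('wrist',n)[:3]: print(n,round(d['score'],2),toW(c,d['position']))
# expected bottle bottom edge & pocket corners
a=np.radians(-24.6);x=np.array([np.cos(a),np.sin(a)]);y=np.array([-x[1],x[0]])
im=cv2.imread('pics/wrist5.png')
def poly(ctr,h,z,col):
    pts=[proj(c,np.r_[ctr+sx*h*x+sy*h*y,z]) for sx,sy in [(1,1),(1,-1),(-1,-1),(-1,1)]]
    cv2.polylines(im,[np.int32(np.round(pts))],True,col,1)
poly(np.array([537,45.7]),31,38,(0,0,255)); poly(get_obs()['tool_pos'][:2],29,55,(255,0,0)); poly(get_obs()['tool_pos'][:2],29,155,(0,255,0))
cv2.imwrite('pics/wrist5o.png',im)
```

```text
square_pocket 0.55 [759.5  48.8  -0.9]
cap 0.75 [538.   48.1 174.9]
bottle 0.75 [356.3 115.7   1.8]
bottle 0.66 [535.4  49.7  57. ]
```

View pics/wrist5o.png

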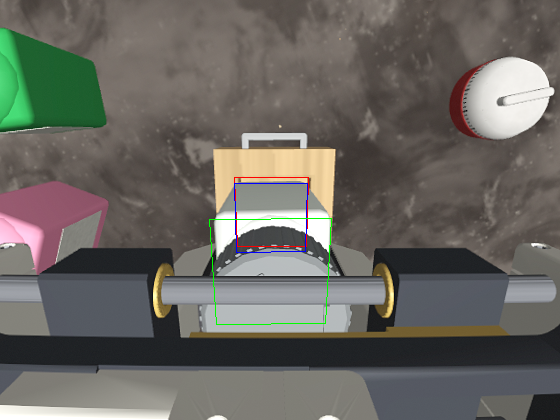

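Run:
```python
import cv2
for f in ['wrist5','wrist5o']:
    a=cv2.imread(f'pics/{f}.png');a=cv2.resize(a[140:270,205:345],None,fx=5,fy=5,interpolation=cv2.INTER_CUBIC);cv2.imwrite(f'pics/{f}z.png',a[:600])
```

```text
(no output)
```

View pics/wrist5z.png

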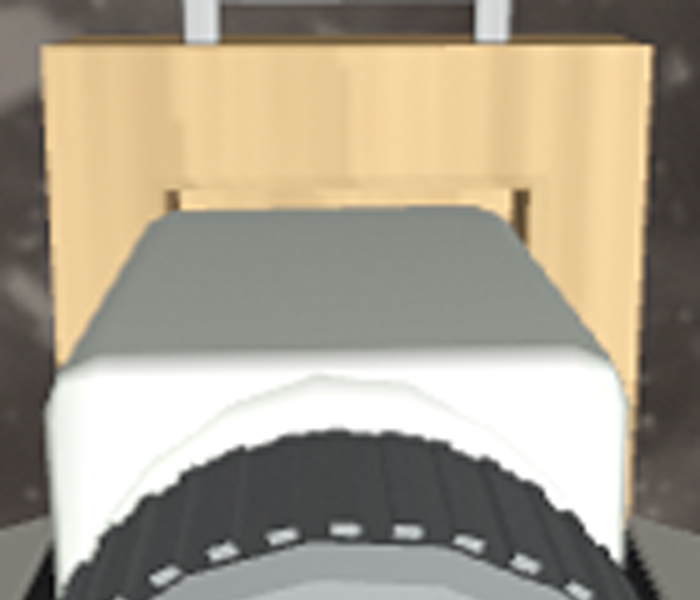

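View pics/wrist5oz.png

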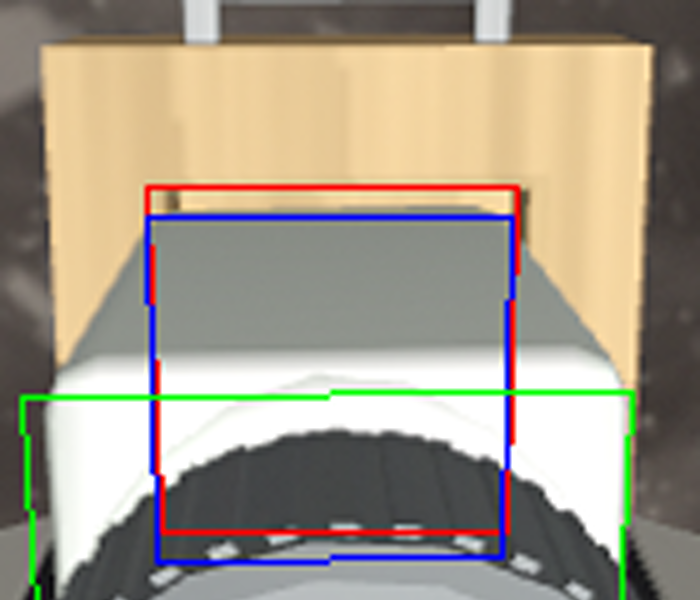

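The wrist overlay puts the pocket about 2 mm to the tool's +x of the bottle. I shift by that and start lowering.

```bash
python3 -m handwheel '{"translation":[[0.012,-0.01,0],[0,0,0],[0,0,-0.05],[0,0,-0.05],[0,0,-0.03],[0,0,-0.02],[0,0,0],[0,0,0]],"twist":[0,0,0,0,0,0,0,0]}' 255; python3 -c "
from h import *
snap('wrist','wrist6');print(get_obs()['moment'],get_obs()['contact_force'])"
```

```text
time: 13.2
tool_pos: [537.8, 42.4, 141.5]
tcp_rot: [-3.142, -0.011, -0.43]
contact_force: [-0.5, -0.4, -4.2]
grip_width: 57.4
[-0.03357516 -0.00027663  0.01486963] [ 0.03594935 -0.01678439 -5.22849756]
```

View pics/wrist6.png

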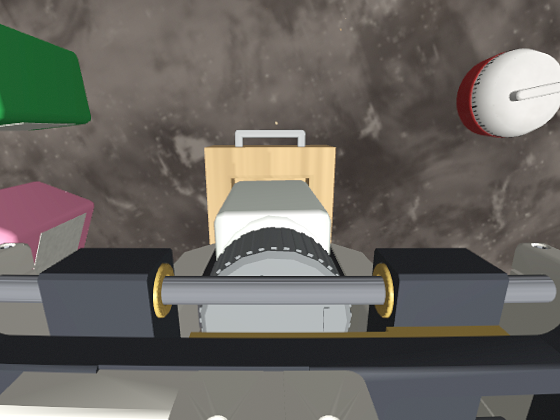

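Run:
```python
import cv2
for f in ['wrist6']:
    a=cv2.imread(f'pics/{f}.png');a=cv2.resize(a[140:260,200:345],None,fx=5,fy=5,interpolation=cv2.INTER_CUBIC);cv2.imwrite(f'pics/{f}z.png',a)
from h import *
print([ (o['tool_pos'],o['contact_force']) for o in [get_obs()]])
```

```text
[(array([537.77407425,  42.47453259, 141.31115222]), array([ 0.03594935, -0.01678439, -5.22849756]))]
```

View pics/wrist6z.png

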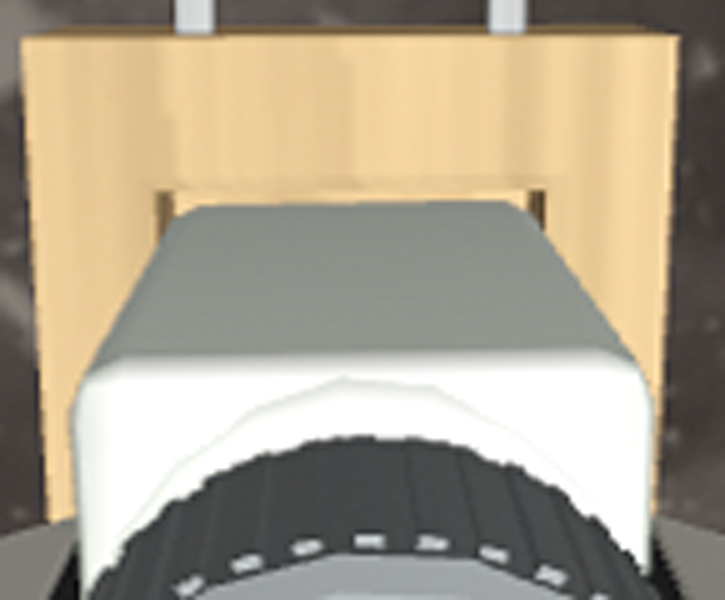

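```bash
python3 -m handwheel '{"translation":[[0,0.004,0],[0,0,-0.03],[0,0,-0.03],[0,0,-0.03],[0,0,-0.03],[0,0,0],[0,0,0],[0,0,0]],"twist":[0,0,0,0,0,0,0,0]}' 255
```

```text
time: 14.25
tool_pos: [537.2, 43.1, 120.1]
tcp_rot: [3.14, -0.008, -0.43]
contact_force: [-0.3, 0.2, -4.8]
grip_width: 58.0
```

```bash
python3 -m handwheel '{"translation":[[0,0,-0.02],[0,0,-0.02],[0,0,-0.015],[0,0,0],[0,0,0],[0,0,0],[0,0,0],[0,0,0]],"twist":[0,0,0,0,0,0,0,0]}' 255
```

```text
time: 15.25
tool_pos: [537.5, 43.1, 112.2]
tcp_rot: [3.141, -0.009, -0.43]
contact_force: [-0.7, -0.4, -3.7]
grip_width: 58.0
```

```bash
python3 -m handwheel '{"translation":[[0,0,-0.01],[0,0,-0.01],[0,0,0],[0,0,0],[0,0,0],[0,0,0],[0,0,0],[0,0,0]],"twist":[0,0,0,0,0,0,0,0]}' 255; python3 -c "
from h import *
print(get_obs()['moment'],get_obs()['contact_force'],get_obs()['tool_pos'])"
```

```text
time: 16.25
tool_pos: [537.4, 43.1, 112.1]
tcp_rot: [3.141, -0.01, -0.429]
contact_force: [-2.0, -0.5, -0.6]
grip_width: 57.6
[-0.12632817  0.23273887  0.02434595] [-1.95558818 -0.46290126 -0.56978669] [537.44385892  43.10138871 112.13898362]
```

```bash
python3 -m handwheel '{"translation":[[0,0,0],[0,0,0],[0,0,0],[0,0,0],[0,0,0],[0,0,0.06],[0,0,0.06],[0,0,0.04]],"twist":[0,0,0,0,0,0,0,0]}' 0
python3 - <<'E'
from h import *
np.set_printoptions(precision=1,suppress=True)
c=snap("wrist",'wrist7')
for n in ['mouth','cap','bottle']:
  for d in spot_point('wrist',n)[:3]: print(n,round(d['score'],2),toW(c,d['position']))
o=get_obs();print(o['tool_pos'],o['contact_force'])
E
```

```text
time: 17.25
tool_pos: [539.1, 43.2, 138.7]
tcp_rot: [-3.14, -0.014, -0.43]
contact_force: [0.2, 0.5, -0.9]
grip_width: 91.3
cap 0.68 [538.   45.4 125.7]
bottle 0.78 [355.8 111.3   3.7]
[538.9  43.2 137.9] [-0.3  0.5  0.2]
```

View pics/wrist7.png

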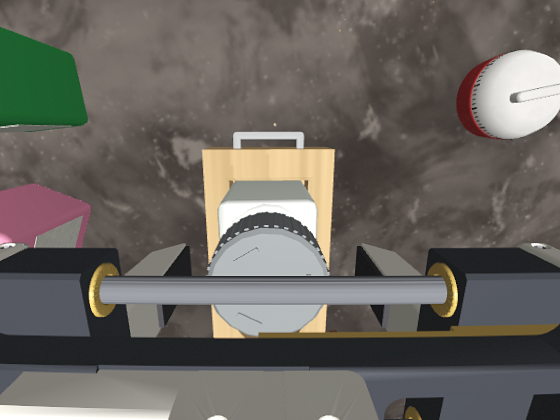

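The bottle stands in its pocket with the cap up (rim z about 125, 124 expected). I centre on the cap, raise slightly and grip it.

```bash
python3 -m handwheel '{"translation":[[-0.005,0.008,0.015],[0,0,0],[0,0,0],[0,0,0],[0,0,0],[0,0,0],[0,0,0],[0,0,0]],"twist":[0,0,0,0,0,0,0,0]}' 0
```

```text
time: 18.45
tool_pos: [537.6, 44.5, 139.3]
tcp_rot: [-3.141, -0.012, -0.43]
contact_force: [0.0, 0.1, -0.4]
grip_width: 91.6
```

```bash
python3 -m handwheel '{"translation":[[0,0,0],[0,0,0],[0,0,0],[0,0,0],[0,0,0],[0,0,0],[0,0,0],[0,0,0]],"twist":[0,0,0,0,0,0,0,0]}' 255
```

```text
time: 19.45
tool_pos: [537.2, 44.7, 139.3]
tcp_rot: [-3.141, -0.011, -0.429]
contact_force: [-1.1, 0.4, 0.3]
grip_width: 55.6
```

```bash
python3 -m handwheel '{"translation":[[0,0,-0.015],[0,0,-0.015],[0,0,-0.01],[0,0,-0.01],[0,0,0],[0,0,0],[0,0,0],[0,0,0]],"twist":[0,0,0,0,0,0,0,0]}' 255
```

```text
time: 20.45
tool_pos: [537.8, 44.5, 136.4]
tcp_rot: [-3.14, -0.016, -0.429]
contact_force: [-3.0, 0.3, 6.6]
grip_width: 56.0
```

```bash
python3 -m handwheel '{"translation":[[0,0,-0.02],[0,0,-0.02],[0,0,-0.02],[0,0,-0.02],[0,0,-0.02],[0,0,-0.02],[0,0,-0.02],[0,0,-0.02]],"twist":[0,0,0,0,0,0,0,0]}' 255
```

```text
time: 21.45
tool_pos: [540.3, 43.8, 133.1]
tcp_rot: [-3.135, -0.034, -0.428]
contact_force: [-9.5, -0.3, 25.5]
grip_width: 56.0
```

```bash
python3 -m handwheel '{"translation":[[-0.01,0,-0.01],[-0.005,0,-0.01],[0,0,-0.01],[0,0,-0.01],[0,0,-0.01],[0,0,-0.01],[0,0,-0.01],[0,0,-0.01]],"twist":[0,0.05,0.1,0.1,0.1,0.1,0.1,0.1]}' 255
python3 - <<'E'
from h import *
snap("wrist",'wrist8'); print(get_obs()['moment'],get_obs()['contact_force'],get_obs()['tool_pos'])
E
```

```text
time: 22.45
tool_pos: [542.1, 46.0, 133.1]
tcp_rot: [-3.133, -0.052, 0.625]
contact_force: [-5.1, 1.7, 13.1]
grip_width: 55.6
[ 0.18129451  0.6415857  -0.01850134] [-5.17614061  1.58749536 13.87690686] [542.20276599  45.93052042 133.13066319]
```

View pics/wrist8.png

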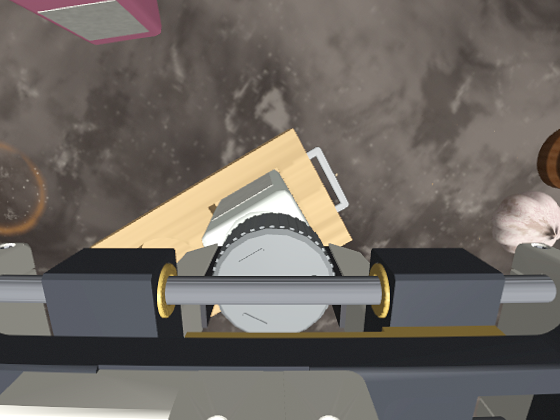

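The gripper turned 60° and the bottle stayed square in its pocket. The marks on the cap moved with the gripper, so the cap turned. Now a gentle lift.

```bash
python3 -m handwheel '{"translation":[[-0.01,0,0.01],[-0.01,0,0.01],[-0.005,0,0.02],[0,0,0.02],[0,0,0.03],[0,0,0.03],[0,0,0.03],[0,0,0]],"twist":[0,0,0,0,0,0,0,0]}' 255
python3 - <<'E'
from h import *
snap("wrist",'wrist9'); print(get_obs()['moment'],get_obs()['contact_force'],get_obs()['tool_pos'])
E
```

```text
time: 23.5
tool_pos: [539.2, 46.0, 157.6]
tcp_rot: [-3.135, -0.055, 0.632]
contact_force: [0.1, -0.6, -0.5]
grip_width: 55.9
[-0.04607638 -0.11741124  0.06178001] [-0.47625369  0.01248844 -0.72298205] [539.04860568  45.97511822 157.35789757]
```

View pics/wrist9.png

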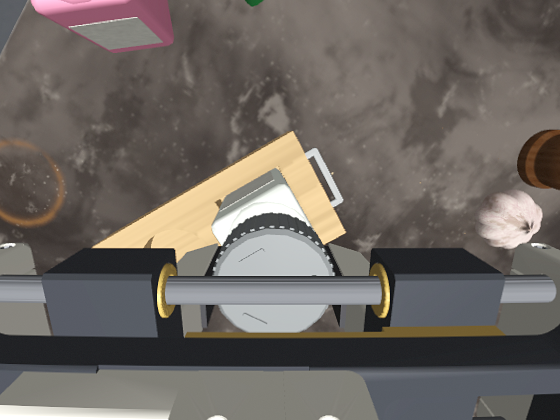

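```bash
python3 -m handwheel '{"translation":[[0,0,0.04],[0,0,0.08],[0,0,0.1],[0,0,0.08],[0,0,0.04],[0,0,0],[0,0,0],[0,0,0]],"twist":[0,0,0,0,0,0,0,0]}' 255
python3 - <<'E'
from h import *
np.set_printoptions(precision=2,suppress=True)
for n in ["wrist","scene","top"]:
  c=snap(n,n+'10')
  for l in ['mouth','cap','bottle','square_pocket','lemon','garlic_bulb','timer']:
    for d in spot_point(n,l)[:4]: print(n,l,round(d['score'],2),toW(c,d['position']))
o=get_obs();print(o['tool_pos'],o['tcp_rot'],o['dq'],o['contact_force'])
E
```

```text
time: 24.55
tool_pos: [538.7, 46.0, 211.5]
tcp_rot: [-3.134, -0.054, 0.632]
contact_force: [-0.3, -0.6, 0.9]
grip_width: 56.1
wrist mouth 0.42 [503.07 -38.65   7.96]
wrist cap 0.78 [538.55  46.68 199.81]
wrist cap 0.61 [523.65   1.5    0.98]
wrist bottle 0.96 [358.75 113.62   1.56]
wrist bottle 0.67 [538.56  46.86   9.11]
wrist lemon 0.84 [709.18 367.53  -1.  ]
wrist garlic_bulb 0.96 [733.36 167.04  -1.31]
scene lemon 0.93 [708.45 371.02   0.1 ]
scene garlic_bulb 0.66 [736.07 179.72   0.26]
top mouth 0.73 [503.3  409.83 132.87]
top mouth 0.72 [354.7  114.91 128.83]
top mouth 0.65 [411.37 209.21 130.57]
top cap 0.68 [536.97  51.98 193.74]
top bottle 0.88 [352.42 118.11  -1.21]
top bottle 0.84 [540.97  45.69   4.89]
top bottle 0.7 [502.26 410.22  -0.74]
top bottle 0.6 [413.26 212.61  -0.85]
top square_pocket 0.7 [539.5   44.23   4.25]
top lemon 0.64 [711.46 367.68   0.21]
top garlic_bulb 0.93 [739.95 178.96  -1.01]
top timer 0.64 [753.06  49.63   0.55]
[538.89  45.99 211.98] [-3.13 -0.05  0.63] [ 0. -0.  0. -0.  0.  0.] [ 0.01  0.31 -0.51]
```

View pics/wrist10.png

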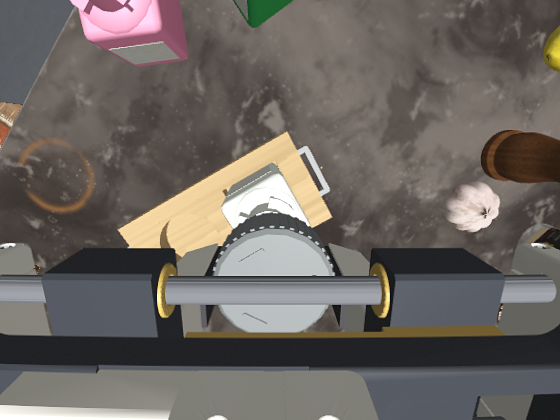

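View pics/top10.png

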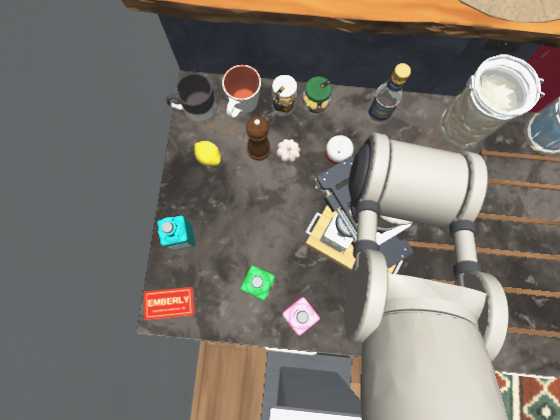

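The wrist picture shows the cap in the jaws at (272,280) and the bottle in its pocket below, around (262,195). The cap's rim is about 190 mm above the bottle's underside, and the bottle is found at z about 5–9 mm (floor 8). The arm is still and the bystanders haven't moved, so I hand the job in.

Run:
```python
from h import *
print(close_job())
o=get_obs();print(o['tool_pos'],o['contact_force'],o['grip_width'])
```

```text
the job is handed in; nothing more can be done
None
the job is handed in; nothing more can be done
```

The job is handed in at about 25 s of the 56 s allowed. No verdict is reported, so this rests on my own checks.

**What I did:** I gripped the white bottle high on its flat sides and stood it in the square pocket until it met the floor. I then released it, gripped the cap and pressed it down about 6 mm. Next I turned the cap about 60° counter-clockwise and lifted it straight up.

**Last checks:**
- **Cap:** it is in the jaws (56.1 mm opening) and still. Its rim is about 190 mm above the bottle's underside, within a few mm of the mouth's axis.
- **Bottle:** it stands in its pocket, found at z about 5 and 9 mm by two cameras (floor 8 mm). It did not rise with the cap, and the force reading during the lift was only about the cap's own weight.
- **Bystanders:** the lemon stayed where it was. The garlic also did by the scene and top cameras, but the wrist camera put it about 10 mm away, still inside the 30 mm limit. The timer was re-measured by the top camera only and agrees within about 4 mm.

**Not perfect or not confirmed:**
- The tool kept a tilt of about 0.05 rad from the pressing (limit 0.3).
- The top camera puts the cap about 5 mm further out in y than the wrist camera does (limit 30 mm).
- The spring value could not be read. I inferred the press from the 6 mm of travel, with the push force peaking at about 25 N.

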